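# Hang a washed mixing beaker on the free drying peg

## Robot

A 7-joint arm with a two-finger parallel gripper is mounted at the origin on the work surface. World frame = base frame: x ahead of the robot, y to its left, z up, the work surface at z = 0. Lengths are in m, angles in rad, forces in N, time in s.
With the tool pointing down it reaches from about 0.425 to 0.95 m from the base axis. Payload 4.7 kg.
Tool frame: the origin (TCP) lies on the centre line of the jaws, within the pads' length; the fingertips stand robot.nose_length ahead of it and the grasp point (between the pads) lies 8 mm behind it (robot.nose_length is the distance from the TCP to the fingertips, in m); z points along the fingers, y is the line along which they close (so a half turn about z gives the same grasp; the last joint's range is limited). The gripper opens to 85 mm and grips with 20 to 120 N. Pads are 22 mm wide; open, the fingers measure 114 mm over their backs; the gripper's body (76 mm by 85 mm) begins 54 mm behind the grasp point. The pads swing forward as they close: fully open they stand 13 mm farther back than shut.
Start: joints at [1.113, 0.469, -0.049, 1.532, 0.024, 1.141, -0.082], TCP at [0.281, -0.614, 0.242] pointing down, gripper open.
Joint ranges: [-2.59, 2.59], [-0.33, 1.99], [-1.39, 1.29], [0.1, 2.45], [-1.04, 4.18], [0.21, 1.99], [-2.66, 2.66]. Speed limits (rad/s): [2.57, 2.57, 3.14, 3.14, 3.14, 3.14, 3.14].

## Interface

Orientations are given as [roll, pitch, yaw] about the fixed x, y, z axes, in that order (R = Rz(yaw) Ry(pitch) Rx(roll)).
In Python, from plant import robot gives the robot as it stands. Calls block until the motion is done:
- robot.goto(position, orientation): joint-space move of the TCP to a pose.
- robot.move_straight(position, vel=0.15, attitude=None, contact_N=None): straight line of the TCP; attitude=None keeps the orientation; vel is the mean speed in m/s. With contact_N (N) it stops when the force on the tool has changed by that much, and returns True; else False.
- robot.move_joints(angles): joint-space move.
- robot.grip(opening, strength=None): opening from 0.0 (shut) to 1.0 (fully open); strength is the grip in N (None keeps the last); returns when the fingers have stopped.
- robot.sleep(seconds).
- robot.inverse_kinematics(position, orientation): joint angles nearest the present ones, or None.
- robot.sense(): the state.
- robot.grab_frame(name): name is "scene" or "top" or "wrist"; returns a dict with "image" (420x560x3 uint8, red, green, blue), "range_z" (420x560 float32, m along the optical axis (not along the pixel's ray), 0 where there is no reading), "fx", "fy", "cx", "cy" (pixels), "R" (3x3) and "t" (3): a world point X has camera coordinates R X + t. Camera axes: x right, y down, z forward; pixel columns grow to the right and rows downward; lengths in m; the calibration is good to about 2 mm. A picture is of the moment at which its call begins.
A pose or a line that the arm cannot do raises robot.IKError and nothing moves.
- robot.close_job(): hands the job in; it is judged then, once.
The state is a dict: "t": time; "joint_pos": joint angles; "joint_velocities": joint speeds; "effort": joint torques, N m; "tcp_pos": TCP position; "tcp_rot": TCP orientation; "wrist_force": force on the tool from outside, world axes, zero at the start; "torque": the same for the moment, N m; "opening": opening from 0.0 (shut) to 1.0 (fully open); "gripper_force": force on a finger pad.
Only numpy, scipy, OpenCV 4.12 (cv2) and the standard library are available. Lean on these libraries where they do the work, as an engineer would, in place of code of your own. Each camera call takes 0.05 s, during which the arm holds its last target. There are 200 camera calls.

## Task

The washed mixing beaker is lying on its side in the wooden cradle: turn it upside down and lower it gently, without dropping it, over the peg of the free drying stand, so that its rim rests fully home on the ribs of the board. Leave it standing there, and do not disturb the beaker that is already drying or the other things on the bench.

Things in the scene. Friction and masses are not known exactly. Their poses are not given: they have to be found in the camera images.
- beaker: Washed mixing beaker: straight white plastic cup, 58 mm outside diameter, 110 mm long, wall 3 mm (bore 52 mm), closed base 4 mm thick, about 0.11 kg. It lies on its side in the cradle, its mouth facing roughly to the robot's left (+y, give or take 35 degrees). Origin on its axis at mid-length; +x runs along the axis towards the open mouth (55 mm away), -x towards the closed base.
- beaker_mouth (a point): Centre of the beaker's open rim (55 mm along the beaker's +x).
- beaker_base (a point): Centre of the outside of the beaker's closed base (55 mm along the beaker's -x).
- cradle: Fixed wooden cradle that the beaker lies in: board 80 x 80 x 12 mm with two round rails 16 mm thick, 76 mm long along its x, at y = +-22 mm, their tops 53 mm above the table; the beaker's axis lies 75 mm above the table and both its ends overhang the rails. Origin under its centre.
- stand: The free drying stand, fixed: a wooden board 120 x 120 x 18 mm with low crossed ribs (tops 24 mm above the table) and one upright round peg in its middle, 30 mm diameter, tapering to 16 mm over the last 12 mm, tip 104 mm above the table. No beaker is on it. Origin under the board's centre, z up along the peg.
- stand_seat (a point): Point on the free peg's axis at the height of the rib tops (24 mm above the table), where the rim's centre belongs.
- stand_peg_tip (a point): Top of the free peg, 104 mm above the table.
- other_stand: A second, identical fixed drying stand, already occupied. Origin under the board's centre.
- other_stand_seat (a point): Same seat point on the occupied stand, 24 mm above the table.
- other_beaker: Identical white beaker already upside down on the occupied stand; top 134 mm above the table. Origin at the centre of its rim (the lower end), z up. Bystander.
- filler_tub: white filler tub with a grey lid, 126 mm across, 87 mm high, standing; origin under its centre. Bystander.
- band_roll: flat roll of wooden edge band lying on the table, 150 mm across, 26 mm high; origin under its centre. Bystander.
- glue_bottle: yellow glue bottle standing, 64 mm across, 190 mm high; origin under its centre. Bystander.
- glue_brush: brush lying on the table between the task's things and the robot; origin under its middle. Bystander.
- offcut: wooden offcut 110 x 45 x 20 mm lying on the table; origin under its centre. Bystander.
- spatula: spatula lying on the table; origin under its middle. Bystander.
- sanding_block: cork sanding block 100 x 60 x 36 mm; origin under its centre. Bystander.
There are look-alikes about, which are no part of the job. What is shaped like the other_stand but green is not meant.

How it is judged:
At the end, for the whole second after the job is handed in: The beaker stands upside down over the free stand's peg (mouth straight down within 0.12 rad), its rim's centre within 14 mm of the peg's axis and within 4 mm of the height of the rib tops, released and at rest; the other beaker is still upside down and seated on its own peg (same tolerances) (angle between beaker's own x axis and vertical above 3.02 rad and horizontal distance between beaker_mouth and stand_seat below 0.014 m and z of beaker_mouth in the frame of stand_seat between -0.004 and 0.004 m and linear speed of beaker below 0.02 m/s and angular speed of beaker below 0.2 rad/s and angle between other_beaker's own z axis and vertical below 0.1 rad and horizontal distance between other_beaker and other_stand_seat below 0.014 m and z of other_beaker in the frame of other_stand_seat below 0.004 m); the robot touches nothing.
It fails at once if the beaker is dropped onto the stand (faster than 0.6 m/s while its mouth is over the peg, less than 110 mm above the ribs) (horizontal distance between beaker_mouth and stand_seat below 0.04 m and z of beaker_mouth in the frame of stand_seat below 0.11 m and linear speed of beaker above 0.6 m/s).
It fails at once if the other beaker is disturbed (moved more than 20 mm) (distance of other_beaker from where it was at the start of the episode above 0.02 m).
It fails at once if another thing on the bench is disturbed (moved more than 30 mm) (distance of any of filler_tub, band_roll, glue_bottle, glue_brush, offcut, spatula, sanding_block from where it was at the start of the episode above 0.03 m).
It also fails if it takes over 45 s, if anything falls off the work surface, if the arm or the gripper's body presses on something with over 40 N, if the wrist force passes 120 N, or if a joint passes its speed limit or range.

## Working session

There is one attempt and no reset: what is moved stays moved. The work goes in short steps, each a Python script; the robot and the scene stay as the last script left them, time stands still between calls to the robot, and variables do not carry over. Pictures are saved under pics/ and viewed, at most 10 in all, crops included, and the job is handed in when it is done.

```bash
mkdir -p pics; ls; python3 - <<'E'
from plant import robot
import cv2,numpy as np
for n in ("top","scene"):
    f=robot.grab_frame(n); cv2.imwrite(f"pics/{n}0.png",cv2.cvtColor(f["image"],cv2.COLOR_RGB2BGR)); np.savez(f"{n}0.npz",**f)
    print(n,f["fx"],f["cx"],f["cy"],np.round(f["R"],3).tolist(),np.round(f["t"],3), (f["range_z"]>0).mean())
print(robot.nose_length, robot.sense())
E
```

```text
pics
top 513.2143171614524 280.87349566754733 216.23045066689852 [[-0.012, -1.0, -0.016], [-0.982, 0.015, -0.187], [0.187, 0.013, -0.982]] [0.027 0.543 1.322] 0.9959991496598639
scene 392.66415647501844 284.75333549867605 209.79669901516695 [[0.28, 0.96, 0.01], [0.823, -0.235, -0.517], [-0.494, 0.153, -0.856]] [-0.171 -0.391  1.471] 0.9959608843537415
0.011 {'t': 0.1, 'joint_pos': array([ 1.11309415,  0.46937362, -0.04859441,  1.53355879,  0.02408566,
        1.14096645, -0.08226456]), 'joint_velocities': array([-0.00123579, -0.00088135, -0.00061174, -0.00386995, -0.00044381,
       -0.00119065, -0.00177791]), 'effort': array([ 5.06841516e-04, -5.11515391e+01, -4.72031767e-02, -2.38391572e+01,
        1.07411880e-02,  4.38136354e-03, -1.04114903e-05]), 'tcp_pos': array([ 0.28046698, -0.61343615,  0.2413643 ]), 'tcp_rot': array([-3.13987184e+00,  4.49292220e-05,  4.28859864e-01]), 'wrist_force': array([-0.93562168, -0.32916171, -0.6977399 ]), 'torque': array([-0.02632475,  0.00582026, -0.01271097]), 'gripper_force': 0.0, 'opening': 0.9969120203501929}
```

View pics/top0.png

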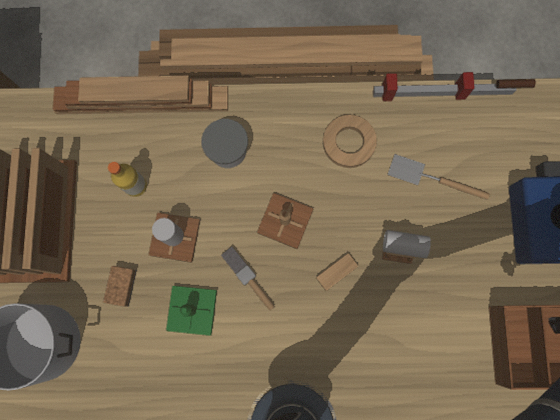

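View pics/scene0.png

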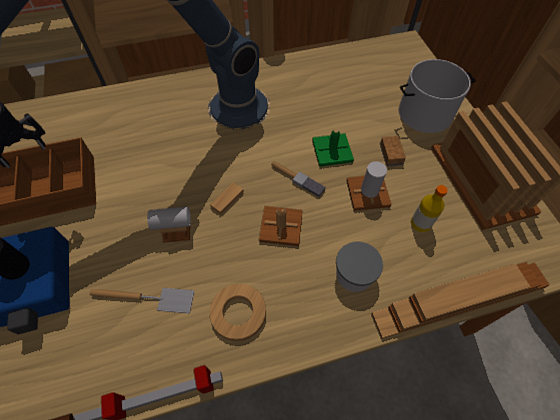

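Top view: the beaker lies in its cradle at about (407,244). Three stands could be the one meant:
- (286,220): wooden, with a bare peg. It fits, because the free stand is wooden and empty.
- (174,236): wooden but holding a beaker, so it is other_stand.
- (192,310): green, so it is the look-alike.

Next I measure from depth and confirm in an enlarged crop.

```bash
cat > h.py <<'E'
import numpy as np,cv2
def load(n): return dict(np.load(n))
def cloud(f):
    v,u=np.indices(f["range_z"].shape); z=f["range_z"]
    c=np.stack([(u-f["cx"])/f["fx"]*z,(v-f["cy"])/f["fy"]*z,z],-1)
    return (c-f["t"])@f["R"]
E
python3 - <<'E'
from h import *
for n,bb,ss in (("top0.npz",(375,225,440,270),(255,190,315,250)),("scene0.npz",(140,200,200,250),(255,200,308,250))):
    f=load(n); P=cloud(f); 
    x0,y0,x1,y1=bb; Q=P[y0:y1,x0:x1].reshape(-1,3); C=f["image"][y0:y1,x0:x1].reshape(-1,3).astype(int)
    m=(Q[:,2]>.06)&(C.max(1)-C.min(1)<40); Q=Q[m]; print(n,"beaker n",len(Q),"zmax",np.percentile(Q[:,2],98),"mean",Q.mean(0).round(4))
    T=Q[Q[:,2]>.085]; r=cv2.minAreaRect(T[:,:2].astype(np.float32)*1000); print("rect",r)
    c,ev=np.linalg.eigh(np.cov(T[:,:2].T)); d=ev[:,1]*np.sign(ev[1,1]); s=(T[:,:2]-T[:,:2].mean(0))@d
    print("dir",d,"yaw",np.arctan2(d[1],d[0]),"ext",np.percentile(s,[1,99]),"mid", T[:,:2].mean(0)+d*(s.max()+s.min())/2)
    x0,y0,x1,y1=ss; Q=P[y0:y1,x0:x1].reshape(-1,3)
    B=Q[(Q[:,2]>.012)&(Q[:,2]<.03)]; k=(np.hypot(*(B[:,:2]-np.median(B[:,:2],0)).T)<.09); print("board",cv2.minAreaRect(B[k][:,:2].astype(np.float32)*1000))
    G=Q[Q[:,2]>.098]; print("pegtop",len(G),G.mean(0) if len(G) else 0, Q[:,2].max()); G=Q[(Q[:,2]>.04)&(Q[:,2]<.09)]; print("peg side",len(G),G.mean(0))
f=load("top0.npz");im=f["image"][185:275,250:445]; cv2.imwrite("pics/crop0.png",cv2.cvtColor(cv2.resize(im,None,fx=4,fy=4,interpolation=2),cv2.COLOR_RGB2BGR))
E
```

```text
top0.npz beaker n 985 zmax 0.10763780989919297 mean [ 0.4562 -0.2988  0.1098]
rect ((408.6212463378906, -169.091552734375), (100.40208435058594, 406.6210632324219), 21.663928985595703)
dir [-0.274646    0.96154541] yaw 1.8490178539428008 ext [-0.05818503  0.3355682 ] mid [ 0.41999363 -0.16885369]
board ((540.1053466796875, 9.58831787109375), (119.87102508544922, 123.72273254394531), 67.02823638916016)
pegtop 55 [0.46417133 0.00785096 0.47977401] 1.4005080276647393
peg side 36 [0.52733643 0.01095777 0.06805288]
scene0.npz beaker n 808 zmax 0.10607147523810957 mean [ 0.4833 -0.3041  0.1095]
rect ((765.7518310546875, -260.7152099609375), (686.6439208984375, 117.49433898925781), 8.3156099319458)
dir [0.96228709 0.27203595] yaw 0.27550814091279885 ext [-0.05345527  0.63232235] mid [ 0.75702303 -0.22638511]
board ((540.181640625, 6.928550720214844), (119.5632095336914, 123.88064575195312), 66.95477294921875)
pegtop 30 [ 0.74767592 -0.05252605  0.45227782] 1.0586340242093444
peg side 85 [0.55014163 0.00387074 0.06623411]
```

View pics/crop0.png

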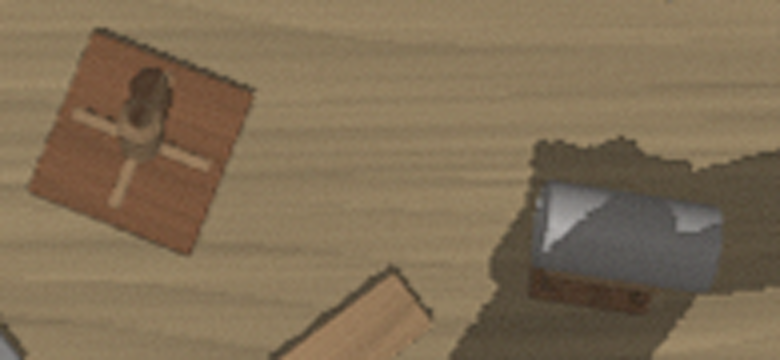

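The crop confirms the free wooden stand at about (286,220), with bare peg and ribs. The beaker spans about (384–430, 231–258) and its mouth (the rim line) is on the left. The depth has spikes, so I refine with z limits and plan with IK.

```bash
cat > plan.py <<'E'
import numpy as np
from scipy.spatial.transform import Rotation as Rn
Z=np.array([0,0,1.])
def grasp_R(m,a,s):   # m: horizontal unit mouth dir; tool leans by a; tool x = s*...
    z=-Z*np.cos(a)+m*np.sin(a); y=s*np.cross(Z,m); return np.column_stack([np.cross(y,z),y,z])
def place_R(R,m,yaw): # rotate m->-Z, then about Z so tool's horizontal heading is yaw
    R2=Rn.from_rotvec(np.cross(m,-Z)*np.pi/2).as_matrix()@R
    h=np.arctan2(R2[1,2],R2[0,2]); return Rn.from_euler('z',yaw-h).as_matrix()@R2
rpy=lambda R: Rn.from_matrix(R).as_euler('xyz')
E
python3 - <<'E'
from h import *; from plan import *
from plant import robot
est=[]
for n,bb,ss in (("top0.npz",(370,220,445,275),(255,190,315,250)),("scene0.npz",(140,195,205,250),(255,200,308,250))):
    f=load(n); P=cloud(f)
    x0,y0,x1,y1=bb; Q=P[y0:y1,x0:x1].reshape(-1,3); C=f["image"][y0:y1,x0:x1].reshape(-1,3).astype(int)
    T=Q[(Q[:,2]>.09)&(Q[:,2]<.112)&(abs(Q[:,0]-.455)<.1)&(abs(Q[:,1]+.29)<.12)]
    r=cv2.minAreaRect(T[:,:2].astype(np.float32)*1000); print(n,len(T),"rect",r,"ztop",np.percentile(T[:,2],[50,90,97]))
    c,ev=np.linalg.eigh(np.cov(T[:,:2].T)); d=ev[:,1]*np.sign(ev[1,1]); s=(T[:,:2]-T[:,:2].mean(0))@d
    print("yaw",np.arctan2(d[1],d[0]),"len",np.ptp(np.percentile(s,[.5,99.5])),"mid",T[:,:2].mean(0)+d*np.percentile(s,[.5,99.5]).mean())
    x0,y0,x1,y1=ss; Q=P[y0:y1,x0:x1].reshape(-1,3)
    G=Q[(Q[:,2]>.098)&(Q[:,2]<.11)]; print("pegtop",len(G),np.median(G,0))
m=np.array([np.cos(1.45),np.sin(1.45),0]); S=np.array([.54,.008,.024]); B=np.array([.456,-.29,.075])
for a in (0,.2,.35,.5):
  for s in (1,-1):
    R=grasp_R(m,a,s); g=B-m*.02
    q=robot.inverse_kinematics(g+R[:,2]*.008,rpy(R))
    out=[]
    for yaw in np.radians(range(-180,180,15)):
      Rp=place_R(R,m,yaw); ok=[robot.inverse_kinematics(S+[0,0,.075+h]+Rp[:,2]*.008,rpy(Rp)) is not None for h in (0,.1,.16)]
      if all(ok): out.append(round(np.degrees(yaw)))
    print(a,s,q is not None,None if q is None else np.round(q,2),out)
E
```

```text
top0.npz 793 rect ((460.1096496582031, -302.6888122558594), (110.201416015625, 53.61922073364258), 78.9489517211914) ztop [0.10004109 0.10479021 0.10654246]
yaw 1.3773892625642952 len 0.10899009510015825 mid [ 0.45954877 -0.30258467]
pegtop 39 [0.53481735 0.01084118 0.10142384]
scene0.npz 553 rect ((462.4626159667969, -306.0684814453125), (110.00659942626953, 48.12359619140625), 81.15918731689453) ztop [0.09963191 0.10323198 0.10465253]
yaw 1.407057820161955 len 0.10926689028874573 mid [ 0.46661155 -0.30668898]
pegtop 19 [0.54641669 0.00241366 0.10102068]
0 1 True [ 0.3   0.5   0.28  2.   -0.22  0.67 -2.54] [-135, -120, -105, -90, -75, -60, -45, 75, 90, 105, 120, 135]
0 -1 True [ 0.78  0.51 -0.33  1.97  0.25  0.7   0.18] [-135, -120, -105, -90, -75, -60, -45, 75, 90, 105, 120, 135]
0.2 1 True [ 0.45  0.54  0.22  1.93 -0.39  0.83 -2.33] [-135, -120, -105, -90, -75, -60, -45, 60, 75, 90, 105, 120, 135]
0.2 -1 True [ 0.92  0.56 -0.4   1.91  0.04  0.8   0.41] [-135, -120, -105, -90, -75, -60, -45, 60, 75, 90, 105, 120, 135]
0.35 1 True [ 0.53  0.58  0.2   1.88 -0.5   0.95 -2.21] [-135, -120, -105, -90, -75, -60, -45, 60, 75, 90, 105, 120, 135, 150]
0.35 -1 True [ 1.    0.62 -0.44  1.85 -0.07  0.89  0.54] [-135, -120, -105, -90, -75, -60, -45, 60, 75, 90, 105, 120, 135, 150]
0.5 1 True [ 0.59  0.63  0.2   1.83 -0.58  1.09 -2.12] [-150, -135, -120, -105, -90, -75, -60, -45, 60, 75, 90, 105, 120, 135, 150]
0.5 -1 True [ 1.06  0.68 -0.47  1.8  -0.17  0.99  0.64] [-150, -135, -120, -105, -90, -75, -60, -45, -30, 60, 75, 90, 105, 120, 135, 150]<sys>:0: UserWarning: Gimbal lock detected. Setting third angle to zero since it is not possible to uniquely determine all angles.
```

```bash
cat >> plan.py <<'E'
m=np.array([np.cos(1.39),np.sin(1.39),0]); S=np.array([.5402,.0075,.024]); B=np.array([.463,-.3047,.075])
A=.4; OFF=.02; UP=.005
E
python3 - <<'E'
from plan import *; from plant import robot
import warnings; warnings.simplefilter("ignore")
for s in (1,-1):
    R=grasp_R(m,A,s); g=B-m*OFF+Z*UP+R[:,2]*.008
    ik=lambda p,R: (lambda q: None if q is None else np.round(q,2).tolist())(robot.inverse_kinematics(p,rpy(R)))
    print(s,"grasp",ik(g,R),"back",ik(g-.12*R[:,2],R),"up",ik(g+.2*Z,R))
    for y in (60,75,90,105,120):
        Rp=place_R(R,m,np.radians(y))
        # vector from rim centre to TCP in grasp frame -> place frame
        v=Rp@R.T@(g-(B+m*.055))
        print(y,ik(S+v,Rp),ik(S+v+.2*Z,Rp), (S+v).round(3))
E
```

```text
1 grasp [0.55, 0.6, 0.22, 1.84, -0.55, 1.01, -2.21] back [0.58, 0.5, 0.28, 1.71, -0.47, 1.25, -2.26] up [0.51, 0.37, 0.27, 1.68, -0.44, 1.36, -2.4]
60 [1.28, 1.14, -1.17, 2.17, -0.63, 0.3, 0.59] [1.32, 0.57, -1.16, 2.1, -1.01, 0.74, 0.55] [0.541 0.01  0.096]
75 [1.0, 0.91, -0.78, 2.02, -0.85, 0.79, 0.86] [1.04, 0.53, -0.82, 1.96, -0.93, 1.09, 0.6] [0.541 0.01  0.096]
90 [0.92, 0.95, -0.77, 1.86, -0.59, 1.01, 0.73] [0.98, 0.64, -0.85, 1.8, -0.72, 1.26, 0.54] [0.54  0.01  0.096]
105 [0.82, 0.99, -0.73, 1.71, -0.44, 1.24, 0.71] [0.85, 0.7, -0.78, 1.65, -0.6, 1.48, 0.56] [0.54  0.01  0.096]
120 [0.71, 1.03, -0.72, 1.58, -0.31, 1.45, 0.72] [0.73, 0.77, -0.76, 1.52, -0.47, 1.68, 0.59] [0.539 0.01  0.096]
-1 grasp [1.03, 0.64, -0.44, 1.81, -0.12, 0.93, 0.55] back [1.08, 0.53, -0.43, 1.67, -0.15, 1.18, 0.57] up [1.05, 0.41, -0.46, 1.65, -0.19, 1.3, 0.5]
60 [1.28, 1.14, -1.17, 2.17, -0.63, 0.3, -2.55] [1.29, 0.55, -1.12, 2.1, -1.04, 0.77, -2.57] [0.541 0.01  0.096]
75 [0.88, 0.84, -0.61, 2.03, -0.99, 0.89, -2.16] [0.88, 0.46, -0.59, 1.96, -1.03, 1.18, -2.46] [0.541 0.01  0.096]
90 [0.43, 0.79, -0.06, 1.89, -1.03, 1.34, -2.03] [0.35, 0.48, 0.04, 1.84, -1.04, 1.57, -2.31] [0.54  0.01  0.096]
105 [0.28, 0.84, 0.06, 1.75, -0.9, 1.54, -2.0] [-0.03, 0.61, 0.52, 1.71, -1.02, 1.92, -2.12] [0.54  0.01  0.096]
120 [0.23, 0.89, 0.05, 1.61, -0.73, 1.67, -1.98] [0.23, 0.64, 0.06, 1.55, -0.77, 1.9, -2.2] [0.539 0.01  0.096]
```

```bash
cat >> plan.py <<'E'
s=1; R=grasp_R(m,A,s); g=B-m*OFF+Z*UP+R[:,2]*.008
Rp=place_R(R,m,np.radians(105)); v=Rp@R.T@(g-(B+m*.055))
E
python3 - <<'E'
from plan import *; from plant import robot
import cv2
robot.grip(1.0)
robot.goto(g-.14*R[:,2]+.04*Z,rpy(R)); 
print(robot.move_straight(g-.10*R[:,2],vel=.15), robot.move_straight(g,vel=.1,contact_N=8))
st=robot.sense(); print(st["t"],st["tcp_pos"]-g,st["wrist_force"])
f=robot.grab_frame("scene"); cv2.imwrite("pics/g1.png",cv2.cvtColor(cv2.resize(f["image"][120:290,80:310],None,fx=3,fy=3),cv2.COLOR_RGB2BGR))
E
```

```text
False False
4.0583 [ 0.00025371 -0.00070525  0.00055524] [-0.29550096  0.42551524  0.77318572]
```

View pics/g1.png

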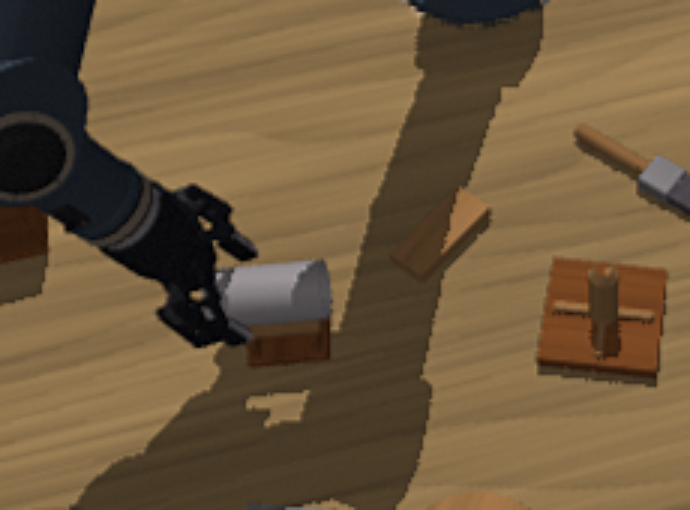

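The picture shows the fingers straddling the base end of the beaker, at about (180–250, 240–340), with the mouth open toward the stand at (325,290). I close and lift.

```bash
python3 - <<'E'
from plan import *; from plant import robot
import cv2
robot.grip(0.0,strength=50)
st=robot.sense(); print(st["opening"],st["gripper_force"],st["wrist_force"])
robot.move_straight(g+.2*Z,vel=.12)
st=robot.sense(); print(st["t"],st["opening"],st["gripper_force"],st["wrist_force"])
robot.goto(S+v+.2*Z,rpy(Rp))
st=robot.sense(); print(st["t"],st["opening"],st["tcp_pos"]-(S+v+.2*Z),st["wrist_force"])
for n in ("scene","top"):
    f=robot.grab_frame(n); np.savez(f"{n}2.npz",**f); cv2.imwrite(f"pics/{n}2.png",cv2.cvtColor(f["image"],cv2.COLOR_RGB2BGR))
E
```

```text
0.6703229022655085 52.30075154453516 [-6.07244093  0.11431769  8.196014  ]
6.3 0.6720169293615329 53.227281756699085 [ 0.48618709 -0.58695882 -0.91396845]
8.5917 0.6695224619323378 [ 2.01346486e-05 -2.06790339e-04 -4.36899664e-04] [-0.25140235  0.50942309 -0.53627164]
```

View pics/scene2.png

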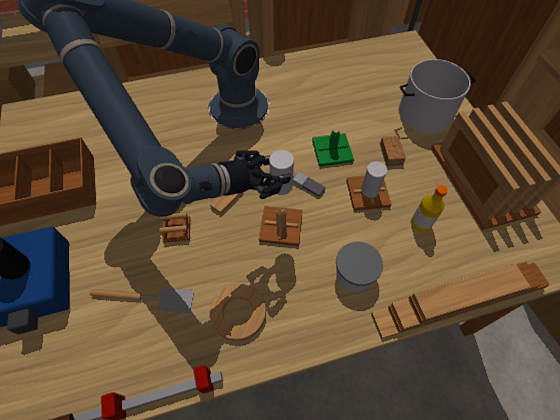

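View pics/top2.png

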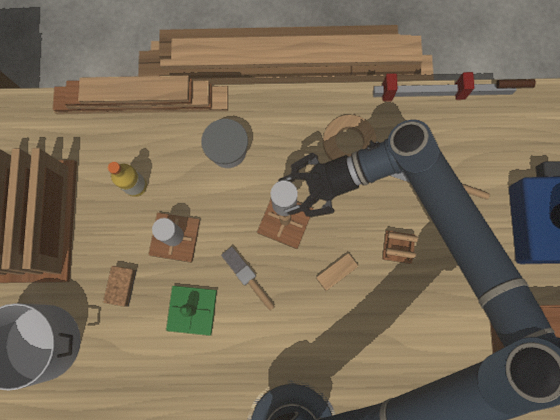

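The beaker is held mouth down over the free stand: base disc at (281,160) in the scene view and (284,194) in the top view. I measure the base disc to check offset and tilt before lowering.

```bash
python3 - <<'E'
from h import *
for n,(x0,y0,x1,y1) in (("scene2.npz",(262,140,300,200)),("top2.npz",(264,172,304,225))):
    f=load(n);P=cloud(f)[y0:y1,x0:x1].reshape(-1,3);C=f["image"][y0:y1,x0:x1].reshape(-1,3).astype(int)
    w=(C.max(1)-C.min(1)<30)&(C.max(1)>90)
    T=P[w&(abs(P[:,2]-.334)<.012)]; c,r=cv2.minEnclosingCircle(T[:,:2].astype(np.float32)*1000); A=np.c_[T[:,:2]-T[:,:2].mean(0),np.ones(len(T))]
    print(n,len(T),"mean",T.mean(0).round(4),"circ",c,r,"slope",np.linalg.lstsq(A,T[:,2],rcond=None)[0], "rect",cv2.minAreaRect(T[:,:2].astype(np.float32)*1000))
    L=P[w&(P[:,2]>.22)&(P[:,2]<.32)]
    for a in (.23,.25,.27,.29,.31):
        q=L[abs(L[:,2]-a)<.01]; print(a,len(q),np.median(q,0).round(4) if len(q) else '')
E
```

```text
scene2.npz 380 mean [0.5413 0.0077 0.3319] circ (539.7984008789062, 7.503913879394531) 29.308427810668945 slope [ 0.00680892 -0.01272252  0.33193369] rect ((540.5394897460938, 7.49641227722168), (55.75248336791992, 55.90849685668945), 1.1561826467514038)
0.23 5 [0.564  0.0193 0.2237]
0.25 0 
0.27 0 
0.29 0 
0.31 7 [ 0.5507 -0.0046  0.3146]
top2.npz 574 mean [0.5385 0.01   0.3329] circ (539.321044921875, 10.141310691833496) 28.827470779418945 slope [0.03028686 0.01097413 0.33294343] rect ((538.891845703125, 10.60380744934082), (55.66299819946289, 56.77640151977539), 89.56471252441406)
0.23 12 [0.5127 0.0132 0.2315]
0.25 23 [0.513  0.0189 0.2492]
0.27 18 [0.5141 0.0207 0.2682]
0.29 24 [0.515  0.0225 0.2919]
0.31 99 [0.5127 0.0025 0.3121]
```

Offset is about 1 mm and tilt about 0.01–0.02 rad, so I lower it.

```bash
python3 - <<'E'
from plan import *; from plant import robot
import cv2
c=robot.move_straight(S+v+.02*Z,vel=.1,contact_N=8); print("hit early",c)
if not c:
    print(robot.move_straight(S+v-.006*Z,vel=.02,contact_N=5))
st=robot.sense(); print(st["t"],st["tcp_pos"]-(S+v),st["wrist_force"],st["torque"])
f=robot.grab_frame("scene"); np.savez("scene3.npz",**f); cv2.imwrite("pics/s3.png",cv2.cvtColor(cv2.resize(f["image"][130:290,200:400],None,fx=4,fy=3.75),cv2.COLOR_RGB2BGR))
E
```

```text
hit early False
True
11.5583 [-3.61660016e-05  3.62230418e-04  1.26961787e-03] [ 0.36515006 -0.18078092  3.72351474] [-0.36884597 -0.11061952 -0.08087968]
```

View pics/s3.png

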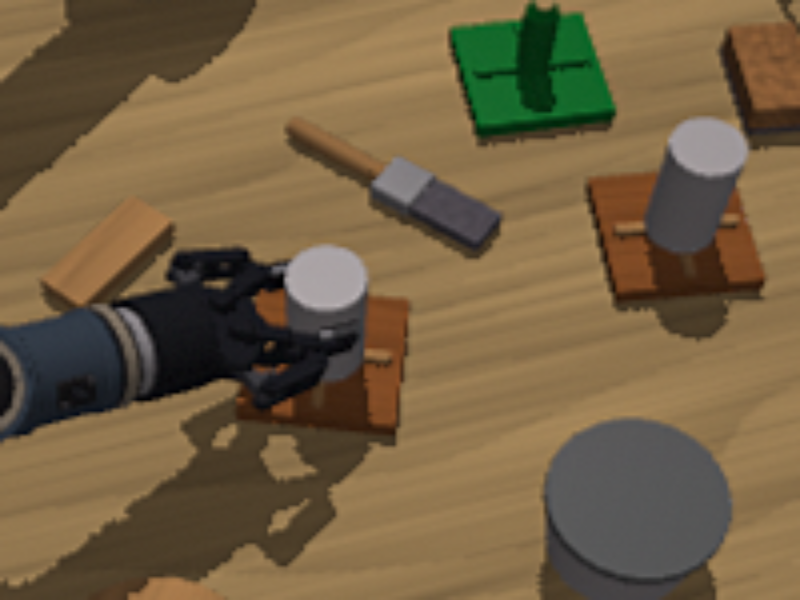

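The beaker sits over the peg, rim on the ribs, at about (325,310). Contact came within 1.3 mm of the expected height. I release and back off along the tool axis.

```bash
python3 - <<'E'
from plan import *; from plant import robot
from h import *
robot.grip(1.0); robot.sleep(.3)
p=np.array(robot.sense()["tcp_pos"]); robot.move_straight(p-.15*Rp[:,2],vel=.1)
robot.sleep(.5); st=robot.sense(); print(st["t"],st["opening"],st["wrist_force"])
for n,(x0,y0,x1,y1) in (("scene",(255,180,310,245)),("top",(255,180,315,250))):
    f=robot.grab_frame(n);P=cloud(f)[y0:y1,x0:x1].reshape(-1,3)
    T=P[abs(P[:,2]-.134)<.01]; c,r=cv2.minEnclosingCircle(T[:,:2].astype(np.float32)*1000); A=np.c_[T[:,:2]-T[:,:2].mean(0),np.ones(len(T))]
    print(n,len(T),T.mean(0),c,r,np.linalg.lstsq(A,T[:,2],rcond=None)[0])
    if n=="scene": cv2.imwrite("pics/s4.png",cv2.cvtColor(cv2.resize(f["image"][130:290,200:400],None,fx=4,fy=3.75),cv2.COLOR_RGB2BGR))
E
```

```text
14.4583 0.9995805032942391 [-0.15557224 -0.00983793 -0.3155514 ]
scene 315 [0.54294809 0.00739408 0.13327728] (540.6088256835938, 8.151631355285645) 29.923969268798828 [-0.02659362  0.00669782  0.13327728]
top 415 [0.53922252 0.0106381  0.13450241] (540.299560546875, 10.806231498718262) 29.341360092163086 [ 0.01908429 -0.01887204  0.13450241]
```

View pics/s4.png

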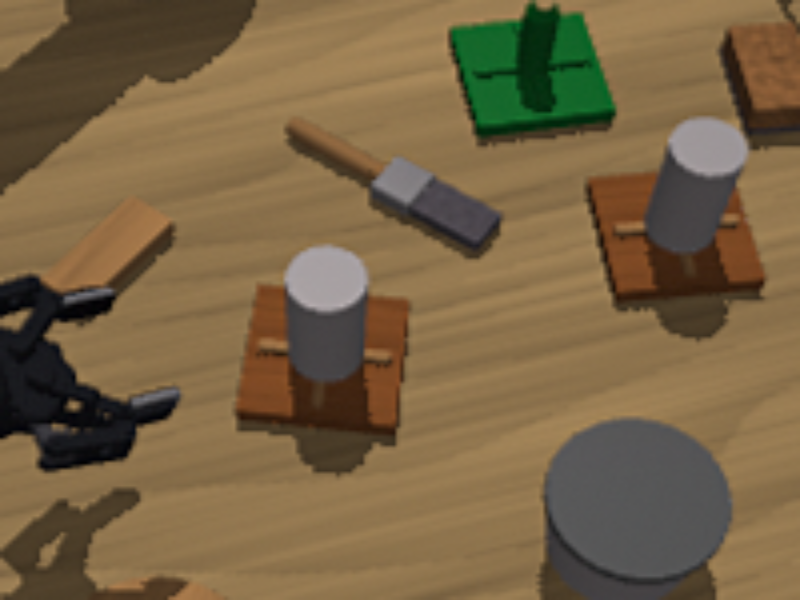

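The beaker stands upright on the free stand at (325,310), top at 0.134 m, with the gripper clear and the bystanders in view unmoved.

```bash
python3 -c "
from plant import robot
print(robot.close_job())"
```

```text
the job is handed in; nothing more can be done
None
```

The beaker is upside down over the free stand's peg with its rim home on the ribs (top at 0.134 m as expected, about 2 mm off the peg's axis), the gripper is clear, and the job is handed in; no verdict came back.

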